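# Load the roller at the top of the inclined plane

### The job

Get the school inclined plane ready for its next run: with your fingertips behind the steel roller, push it slowly and steadily up the slope, over the crest and into the dip against the end stop, so that it stays there by itself, then take the hand away. Follow it all the way so that it never rolls back down the slope, do not fling it, and do not lift or carry it. Leave the other things on the bench where they are.

Things in the scene. Friction and masses are not known exactly. Their poses are not given: they have to be found in the camera images.
- ramp: Inclined plane, plywood with aluminium side rails, fixed to the bench, 338 mm long, 124 mm wide. Origin at bench height under the middle of its width; own +x points uphill (level), z up. Level landing from x = -190 to -100 mm, 12 mm high; then a 9 degree slope up to the crest at x = +80 mm; then a dip to the end stop. Rails stand 16 mm above the surface, 108 mm apart inside.
- foot (a point): Low end of the landing (x = -190, z = 12 mm in the plane's frame), mid-width, on the running surface. A lip 6 mm thick, 8 mm higher than the landing, closes it on the downhill side.
- crest (a point): Crest of the slope, mid-width, on the running surface (x = +80, z = 40.5 mm in the plane's frame). Beyond it the surface falls 10 degrees to the stop.
- stop (a point): Point on the downhill face of the end stop (x = +130, z = 61 mm in the plane's frame), mid-width, level with the axis of a seated roller. The stop is an upright plate, 12 mm thick, top 85 mm above the bench.
- roller: Plain polished steel roller (slippery, rolls easily), 50 mm diameter, 100 mm long, about 0.5 kg; lies across the plane between the rails, at first at rest on the landing. Origin on its axis half-way along, 25 mm above the surface under it; own y is its axis. On the slope it rolls back unless something stays behind it. Seated in the dip its origin is at x = +105, z = 61 mm in the plane's frame.
- sleeve: Bystander: short steel bearing sleeve, 34 mm across, 45 mm high, standing beside the plane. Origin at the centre of its underside, z up.
- weight: Bystander: brass knobbed weight, 42 mm across, 60 mm high, beside the plane. Origin at the centre of its underside, z up.
- friction_block: Bystander: wooden block 70 x 45 x 30 mm, beside the plane. Origin at the centre of its underside, z up.
- tape: Bystander: roll of black tape, 76 mm across, 19 mm high, beside the plane. Origin at the centre of its underside, z up.
- beaker: Bystander: glass beaker, 70 mm across, 85 mm high. Origin at the centre of its underside, z up.
- mouse: Bystander: black computer mouse, 100 x 60 x 28 mm. Origin at the centre of its underside, z up.
- jar: Bystander: white jar, 60 mm across, 75 mm high. Origin at the centre of its underside, z up.
Not all that is in view belongs to the job. Leave any blue, red or yellow look-alike of the roller alone.

How it is judged:
By the outcome, as a careful person would: the job done as asked, in the order asked, and still so for the second after the job is handed in, with the robot touching nothing.
It also fails if it takes over 45 s, if anything falls off the work surface, if the arm or the gripper's body presses on something with over 40 N, if the wrist force passes 120 N, or if a joint passes its speed limit or range.

### The arm

A 7-joint arm with a two-finger parallel gripper is mounted at the origin on the work surface. World frame = base frame: x ahead of the robot, y to its left, z up, the work surface at z = 0. Lengths are in m, angles in rad, forces in N, time in s.
With the tool pointing down it reaches from about 0.4 to 0.85 m from the base axis. Payload 4.4 kg.
Tool frame: the origin (TCP) lies midway between the tips of the shut fingers; the grasp point (between the pads) lies grip_point_offset behind it (grip_point_offset is the distance from the TCP to the grasp point, in m); x points along the fingers, z is the direction in which the jaws open and shut, and the axes are right-handed (so a half turn about x gives the same grasp; the last joint's range is limited). The gripper opens to 94 mm and grips with 3 to 60 N. Pads are 16 mm wide; open, the fingers measure 119 mm over their backs; the gripper's body (75 mm by 177 mm) begins 78 mm behind the grasp point.
Start: joints at [-1.174, 0.628, 0.038, 1.517, -0.027, 0.996, -0.02], TCP at [0.29, 0.582, 0.205] pointing down, gripper open.
Joint ranges: [-3.06, 3.06], [-0.37, 2.12], [-1.25, 1.32], [0.18, 2.47], [-1.1, 4.24], [0.23, 1.98], [-2.94, 2.94]. Speed limits (rad/s): [2.57, 2.57, 3.14, 3.14, 3.14, 3.14, 3.14].

### API

Orientations are given as [roll, pitch, yaw] about the fixed x, y, z axes, in that order (R = Rz(yaw) Ry(pitch) Rx(roll)).
In Python, from bench import sense, grab_frame, hand_in, spot_in, spot_point, grip_point_offset gives the robot as it stands. The module is installed in compiled form; this text tells all that it offers.
- The arm moves only by the tool send_rows, never from a script. Its argument "moves" is a list that holds one entry, the list of rows, each a list of 7 numbers: the turn, a rotation vector about the tool's x, y, z in degrees, then the shift along the tool's x, y, z in cm, then the finger opening in cm, from 0 to 9.4. A call has 1 to 10 rows; each row shifts and turns the commanded pose from where the row before left it, along the tool's axes as they then stand; what a row does not reach is not made up. A row lasts 1/12 s, in which the tool goes at most 41.7 mm and 7.16 degrees, less where a joint would pass 70% of its speed; a pose out of reach is approached as far as the arm can. A call is refused whole if a number of a shift passes 4.17 or a number of a turn 7.16, either way. A call with a gripper value outside its range is refused whole. The fingers move at their own pace and stop on an object; the grip force is fixed at half the most. Time passes only in rows, so rows that do not move let the fingers close. It gives the time, the measured TCP pose, the force and the opening at its end, in the units of the state.
- sense(): the state, without advancing time (a new reading comes with each control period).
- grab_frame(name): name is "scene" or "top" or "wrist"; returns a dict with "frame" (384x512x3 uint8, blue, green, red), "mtx" (3x3 intrinsics, pixels), "R" (3x3) and "t" (3): a world point X has camera coordinates R X + t; the wrist camera has in their place "T_tool_cam" (4x4, takes a point from camera to tool coordinates, whose origin is the TCP and whose axes are the tool frame's). Camera axes: x right, y down, z forward; pixel columns grow to the right and rows downward; lengths in m; the calibration is good to about 2 mm. A picture is of the moment at which its call begins: read the wrist's pose just before it. There is no depth.
- hand_in(): hands the job in, once; it reports no verdict.
Trained networks look in a picture, given as the dict that the camera call returned (one of the last four; its "shot" number tells which), for a name from the list of things; names that differ only in an ending like _2 or _b are one class to them, and where a whole thing is asked for, a point or a joint stands for the part that bears it (a point fixed in the world has none). Each returns a list of dicts, best first, with "conf" (0 to 1); they miss things now and then, are a little off and sometimes report something else, mostly with a low value. They report only what shows in the picture. A call takes as long as a camera call. They do not tell look-alikes from the thing itself.
- spot_in(picture, target): "rect" ([centre column, centre row, width, height] in pixels, round what is visible of it).
- spot_point(picture, target): "at" ([column, row] in pixels: a listed point, or the origin of a listed thing).
The state is a dict: "t": time; "joint_pos": joint angles; "qvel": joint speeds; "effort": joint torques, N m; "tcp_pos": TCP position; "tcp_rot": TCP orientation; "force": force on the tool from outside, world axes, zero at the start; "torque": the same for the moment, N m; "gripper_width": finger opening in m.
Only numpy, scipy, OpenCV 4.12 (cv2) and the standard library are available. Lean on these libraries where they do the work, as an engineer would, in place of code of your own. Each camera call takes 0.05 s, during which the arm holds its last target.

## Working session

There is one attempt and no reset: what is moved stays moved. The work goes in short steps, Python scripts to look and compute and a tool call to move; the robot and the scene stay as the last step left them, time stands still between calls to the robot, and variables do not carry over. Pictures are saved under pics/ and viewed, and the job is handed in when it is done.

Besides the shell and the picture viewer there is one more tool, called by a JSON object that holds its "fn" and its "kwargs". send_rows: Moves the arm, as the interface text tells. Its arguments: {"type":"object","properties":{"moves":{"type":"array"}},"required":["moves"]}

```bash
mkdir -p pics
python3 - <<'E'
from bench import *
import cv2, numpy as np
s=sense(); print({k:np.round(v,3).tolist() for k,v in s.items()}, grip_point_offset)
for n in ["scene","top"]:
    p=grab_frame(n); cv2.imwrite(f"pics/{n}0.png",p["frame"])
    print(n,np.round(p["mtx"],1).tolist(),np.round(p["R"],4).tolist(),np.round(p["t"],4).tolist())
    for k in ["foot","crest","stop","roller"]:
        print(k,[(np.round(d["at"],1).tolist(),round(d["conf"],2)) for d in spot_point(p,k)][:4])
    for k in ["ramp","roller","sleeve","weight","friction_block","tape","beaker","mouse","jar"]:
        print(k,[(np.round(d["rect"]).tolist(),round(d["conf"],2)) for d in spot_in(p,k)][:3])
E
```

```text
{'t': 0.0, 'joint_pos': [-1.174, 0.629, 0.038, 1.518, -0.027, 0.996, -0.02], 'qvel': [0.001, 0.001, 0.001, -0.001, 0.0, 0.001, 0.002], 'effort': [0.0, -54.973, 1.143, -18.665, -0.052, 0.024, 0.0], 'tcp_pos': [0.29, 0.581, 0.205], 'tcp_rot': [-3.118, 1.569, -2.01], 'force': [-0.353, 0.416, 0.176], 'torque': [-0.023, -0.028, -0.032], 'gripper_width': 0.094} 0.0188
scene [[446.3, 0.0, 264.5], [0.0, 446.3, 191.0], [0.0, 0.0, 1.0]] [[-0.6344, 0.7729, -0.0103], [0.6623, 0.5366, -0.5229], [-0.3987, -0.3385, -0.8523]] [0.3127, -0.3258, 1.3213]
foot []
crest [([260.4, 241.9], 0.92), ([183.5, 225.4], 0.35), ([214.6, 270.4], 0.21)]
stop [([268.2, 256.7], 0.84)]
roller [([239.9, 84.6], 0.92), ([334.0, 177.7], 0.72), ([389.0, 282.0], 0.66), ([250.9, 114.7], 0.62)]
ramp [([239.0, 227.0, 121.0, 113.0], 0.73)]
roller [([210.0, 173.0, 44.0, 38.0], 0.97), ([250.0, 118.0, 40.0, 24.0], 0.89), ([240.0, 83.0, 35.0, 24.0], 0.58)]
sleeve [([212.0, 269.0, 14.0, 23.0], 0.57)]
weight [([297.0, 222.0, 15.0, 26.0], 0.78)]
friction_block [([179.0, 224.0, 32.0, 31.0], 0.97)]
tape [([269.0, 180.0, 25.0, 33.0], 0.74
[... 509 characters left out ...]
 267.0], 0.95), ([214.2, 234.3], 0.79), ([294.5, 172.5], 0.68), ([310.5, 239.6], 0.61)]
ramp [([254.0, 157.0, 120.0, 76.0], 0.62), ([356.0, 146.0, 21.0, 23.0], 0.26)]
roller [([213.0, 235.0, 28.0, 38.0], 0.88), ([295.0, 172.0, 24.0, 37.0], 0.8), ([309.0, 240.0, 36.0, 24.0], 0.79)]
sleeve [([237.0, 120.0, 10.0, 16.0], 0.65)]
weight [([210.0, 187.0, 12.0, 14.0], 0.53), ([293.0, 172.0, 26.0, 38.0], 0.27)]
friction_block [([283.0, 129.0, 22.0, 18.0], 0.75)]
tape [([257.0, 206.0, 22.0, 24.0], 0.84)]
beaker [([128.0, 184.0, 28.0, 28.0], 0.58)]
mouse [([369.0, 218.0, 20.0, 36.0], 0.67), ([254.0, 158.0, 116.0, 77.0], 0.21)]
jar [([357.0, 145.0, 23.0, 24.0], 0.84), ([257.0, 206.0, 26.0, 19.0], 0.41)]
```

```bash
cat > h.py <<'E'
import numpy as np
def ray(p,uv,z):
    K,R,t=p["mtx"],np.array(p["R"]),np.array(p["t"])
    d=R.T@np.linalg.solve(K,[uv[0],uv[1],1]); c=-R.T@t
    return c+d*(z-c[2])/d[2]
def proj(p,X):
    c=np.array(p["R"])@X+np.array(p["t"]); q=np.array(p["mtx"])@c; return q[:2]/q[2]
E
python3 - <<'E'
import cv2,numpy as np
for n in ["scene","top"]:
    f=cv2.imread(f"pics/{n}0.png")
    c=f[60:310,110:430] if n=="scene" else f[80:300,100:400]
    cv2.imwrite(f"pics/{n}0c.png",cv2.resize(c,None,fx=2.4,fy=2.4,interpolation=cv2.INTER_CUBIC))
E
```

```text
(no output)
```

View pics/scene0c.png

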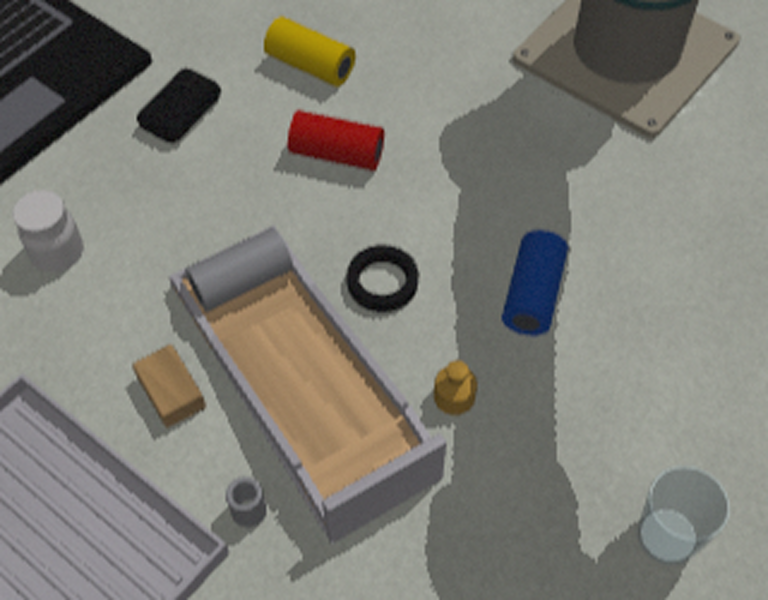

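View pics/top0c.png

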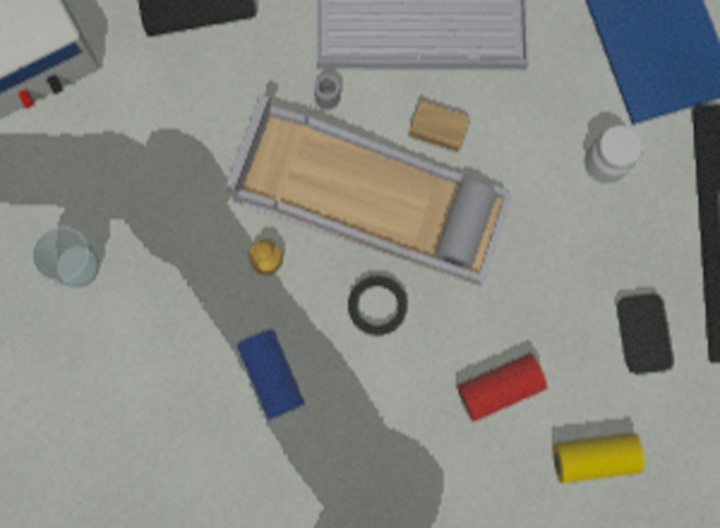

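```bash
cat > fit.py <<'E'
from bench import *
from h import *
import cv2
from scipy.optimize import least_squares
P={n:grab_frame(n) for n in ["scene","top"]}
def W(q,X):
    c,s=np.cos(q[2]),np.sin(q[2]); X=np.array(X)
    return np.array([q[0]+c*X[0]-s*X[1],q[1]+s*X[0]+c*X[1],X[2]])
obs=[("scene",(260.4,241.9),(.08,0,.0405)),("scene",(268.2,256.7),(.13,0,.061)),
("top",(307.4,178.8),(-.19,0,.012)),("top",(219.8,150.8),(.08,0,.0405)),("top",(204,143.7),(.13,0,.061))]
f=lambda q:np.concatenate([proj(P[n],W(q,X))-uv for n,uv,X in obs])
r=least_squares(f,[.6,.0,1.3],loss="soft_l1"); q=r.x
print(np.round(q,4),np.round(r.fun.reshape(-1,2),1).tolist())
print("roller z.037 top",ray(P["top"],(294.5,172.5),.037))
for n in P:
    im=P[n]["frame"].copy(); S=4
    im=cv2.resize(im,None,fx=S,fy=S,interpolation=cv2.INTER_CUBIC)
    def L(a,b,col=(0,255,0)):
        A,B=[tuple(np.int32((proj(P[n],W(q,X))+.5)*S)) for X in (a,b)]; cv2.line(im,A,B,col,1)
    for y in(-.062,.062):
        L((-.196,y,.028),(-.1,y,.028)); L((-.1,y,.028),(.08,y,.0565)); L((-.196,y,0),(.142,y,0),(255,0,0))
        L((.13,y,.085),(.142,y,.085))
    for X in((-.196,.020),(-.190,.020),(-.1,.012),(.08,.0405),(.13,.085),(.142,.085)): L((X[0],-.062,X[1]),(X[0],.062,X[1]))
    c=proj(P[n],W(q,(0,0,.02)))*S
    x,y=np.int32(c); cv2.imwrite(f"pics/fit_{n}.png",im[max(0,y-300):y+300,max(0,x-390):x+390])
E
python3 fit.py
```

```text
[0.5986 0.0162 1.2598] [[-1.1, 0.2], [3.3, -1.0], [-3.5, -0.0], [0.6, -0.5], [0.3, -0.3]]
roller z.037 top [ 0.55455666 -0.13293364  0.037     ]
```

View pics/fit_top.png

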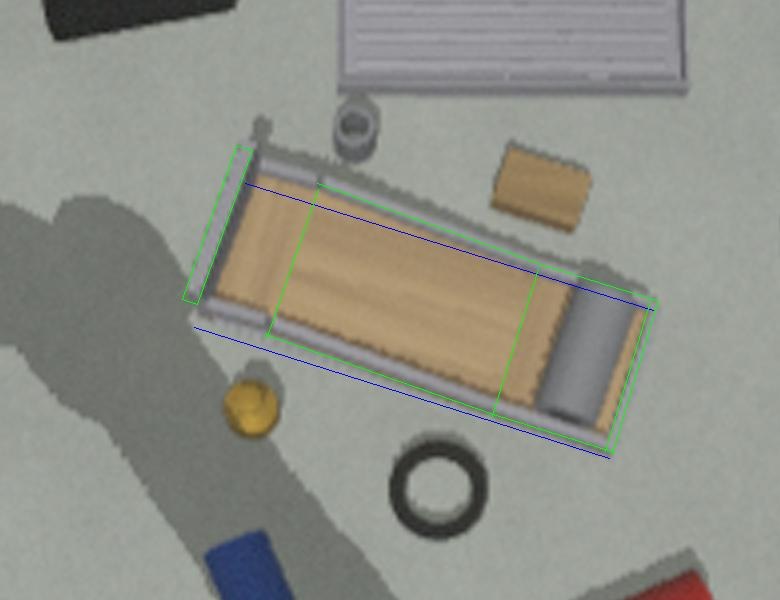

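View pics/fit_scene.png

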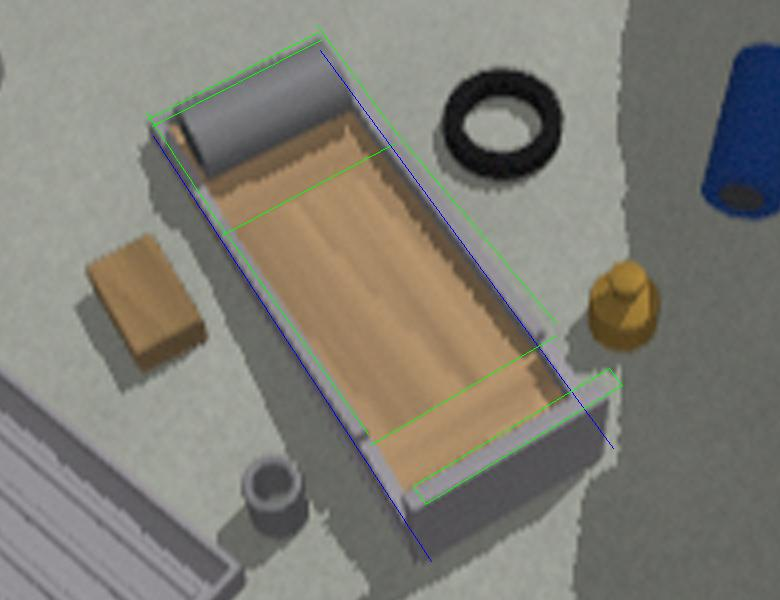

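Run:
```python
import cv2
t=cv2.imread("pics/top0.png"); s=cv2.imread("pics/scene0.png")
def g(im,x0,y0,x1,y1,S,n):
    c=cv2.resize(im[y0:y1,x0:x1],None,fx=S,fy=S,interpolation=cv2.INTER_CUBIC)
    for x in range(x0,x1,5):
        cv2.putText(c,str(x),(int((x-x0+.5)*S)-8,8),0,.3,(0,0,255),1); cv2.line(c,(int((x-x0+.5)*S),10),(int((x-x0+.5)*S),14),(0,0,255),1)
    for y in range(y0,y1,5):
        cv2.putText(c,str(y),(0,int((y-y0+.5)*S)+3),0,.3,(0,0,255),1); cv2.line(c,(20,int((y-y0+.5)*S)),(24,int((y-y0+.5)*S)),(0,0,255),1)
    cv2.imwrite(n,c)
g(t,190,115,320,205,6,"pics/zt.png"); g(s,175,150,305,290,4.2,"pics/zs.png")
```

```text
(no output)
```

View pics/zt.png

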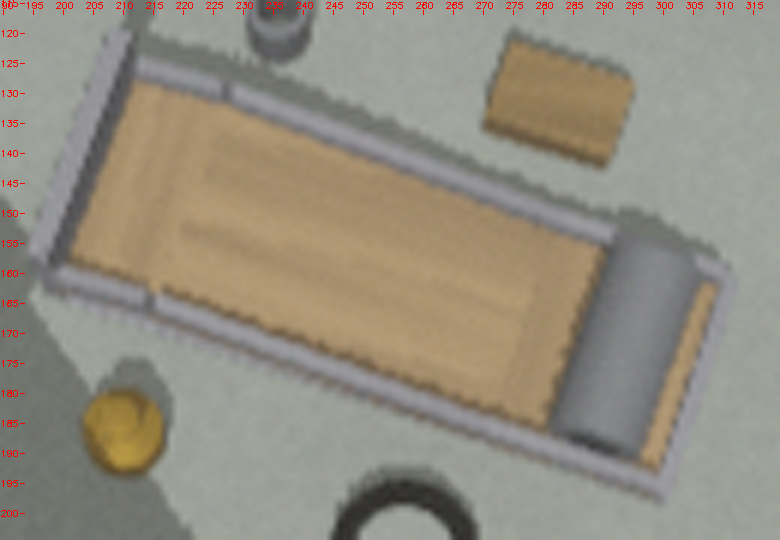

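View pics/zs.png

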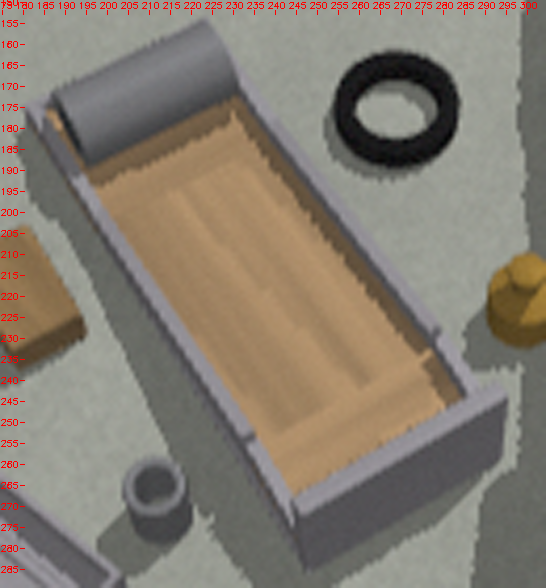

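```bash
python3 - <<'E'
s=open('fit.py').read()
a=s.index('obs=['); b=s.index('f=lambda')
new='''obs=[("top",(211.7,119.5),(.13,-.062,.085)),("top",(198.2,157.8),(.13,.062,.085)),("top",(300,197.8),(-.196,.062,.028)),("top",(311.7,159.2),(-.196,-.062,.028)),
("top",(227.2,129.2),(.08,-.058,.0565)),("top",(214.5,164.2),(.08,.058,.0565)),
("scene",(248.3,285.7),(.142,-.062,0)),("scene",(245.2,273.3),(.142,-.062,.085)),("scene",(295.7,244.3),(.142,.062,.085)),("scene",(244,268.5),(.13,-.062,.085)),("scene",(233.5,253),(.08,-.058,.0565)),("scene",(278,228),(.08,.058,.0565)),("scene",(180.5,175.2),(-.196,-.062,.028))]
'''
open('fit.py','w').write(s[:a]+new+s[b:])
E
python3 fit.py
```

```text
[0.6038 0.0152 1.2347] [[-0.2, -0.0], [-1.3, -0.3], [0.1, -0.8], [0.7, 0.3], [-0.0, -0.0], [-0.4, -0.0], [-0.7, 0.8], [0.7, -0.8], [0.3, -0.5], [-1.0, -0.6], [0.3, 0.5], [0.7, 0.6], [-0.9, -2.7]]
roller z.037 top [ 0.55455666 -0.13293364  0.037     ]
```

View pics/fit_top.png

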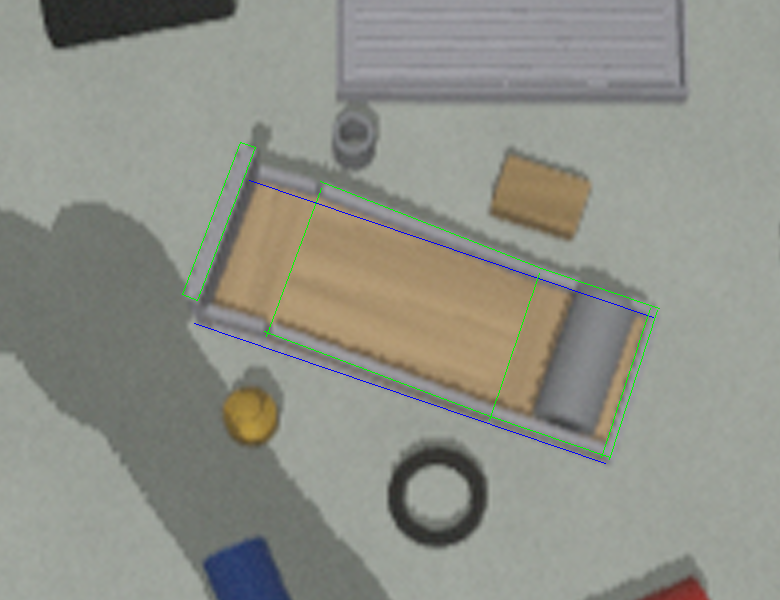

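View pics/fit_scene.png

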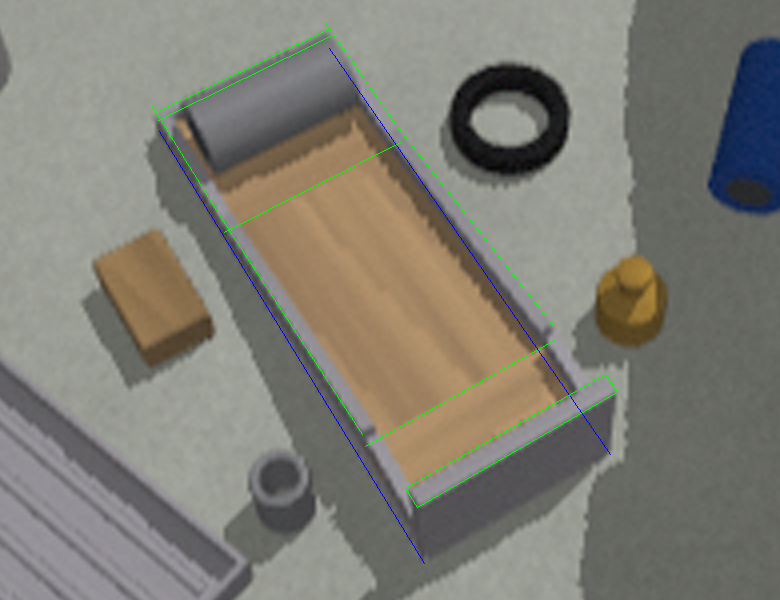

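```bash
cat > plan.py <<'E'
from bench import *
from h import *
from scipy.spatial.transform import Rotation as Ro
q=(.6038,.0152,1.2347); c,s_=np.cos(q[2]),np.sin(q[2])
u=np.array([c,s_,0]); v=np.array([-s_,c,0]); O=np.array([q[0],q[1],0])
def state(tx,tz,ty=0):
    s=sense(); R=Ro.from_euler('xyz',s['tcp_rot']); p=np.array(s['tcp_pos'])
    print('t',round(s['t'],2),'tcp',p.round(4),'ramp',np.round([(p-O)@u,(p-O)@v,p[2]],4),'F',np.round(s['force'],2),'w',round(s['gripper_width'],4),'q',np.round(s['joint_pos'],2))
    best=None
    for sg in(1,-1):
        z=sg*v; x=np.array([0,0,-1.]); D=Ro.from_matrix(np.column_stack([x,np.cross(z,x),z]))
        rv=(R.inv()*D).as_rotvec(degrees=True); print(' turn option',sg,rv.round(2))
    d=O+u*tx+v*ty+np.array([0,0,tz])-p
    print(' shift tool cm now',np.round(R.inv().apply(d)*100,2),'world',d.round(4))
    print(' tool axes ramp: y.u',round(R.apply([0,1,0])@u,3),'z.v',round(R.apply([0,0,1])@v,3))
E
python3 -c "
from plan import *
state(-.208,.12)"
```

```text
t 1.6 tcp [0.2902 0.5816 0.2055] ramp [0.4313 0.4829 0.2055] F [-0.18 -0.6  -0.66] w 0.094 q [-1.17  0.63  0.04  1.52 -0.03  1.   -0.02]
 turn option 1 [-97.26   0.    -0.  ]
 turn option -1 [82.74 -0.   -0.  ]
 shift tool cm now [  8.55 -55.98 -57.31] world [ 0.245  -0.7628 -0.0855]
 tool axes ramp: y.u 0.126 z.v -0.126
```

{"fn": "send_rows", "kwargs": {"moves": [[[3.9, 0, 0, 0, -3.9, -0.3, 5], [3.9, 0, 0, 0, -3.9, -0.4, 5], [3.9, 0, 0, 0, -3.9, -0.4, 5], [3.9, 0, 0, 0, -3.9, -0.4, 5], [3.9, 0, 0, 0, -3.9, -0.4, 5], [3.9, 0, 0, 0, -3.9, -0.4, 5], [3.9, 0, 0, 0, -3.9, -0.4, 5], [3.9, 0, 0, 0, -3.9, -0.4, 5], [3.9, 0, 0, 0, -3.9, -0.4, 5], [3.9, 0, 0, 0, -3.9, -0.4, 5]]]}}

```text
t: 2.43
tcp_pos: [0.5394, 0.2867, 0.2056]
tcp_rot: [0.033, 1.57, 0.457]
force: [0.5, -0.2, -0.8]
gripper_width: 0.0502
```

```bash
python3 -c "
from plan import *
state(-.208,.12)"
```

```text
t 2.43 tcp [0.5394 0.2867 0.2056] ramp [0.2351 0.1503 0.2056] F [ 0.54 -0.17 -0.75] w 0.0502 q [-0.67  0.58  0.22  1.64 -0.15  0.94  0.03]
 turn option 1 [-1.3645e+02  3.0000e-02  6.0000e-02]
 turn option -1 [ 4.355e+01  5.000e-02 -2.000e-02]
 shift tool cm now [  8.54 -42.47 -19.64] world [-0.0042 -0.4679 -0.0856]
 tool axes ramp: y.u 0.725 z.v -0.725
```

{"fn": "send_rows", "kwargs": {"moves": [[[4.36, 0, 0, 0, -3.9, -0.2, 5], [4.36, 0, 0, 0, -3.9, -0.2, 5], [4.36, 0, 0, 0, -3.9, -0.2, 5], [4.36, 0, 0, 0, -3.9, -0.2, 5], [4.36, 0, 0, 0, -3.9, -0.2, 5], [4.36, 0, 0, 0, -3.9, -0.2, 5], [4.36, 0, 0, 0, -3.9, -0.2, 5], [4.36, 0, 0, 0, -3.9, -0.2, 5], [4.36, 0, 0, 0, -3.9, -0.2, 5], [4.36, 0, 0, 0, -3.5, -0.2, 5]]]}}

```text
t: 3.27
tcp_pos: [0.5518, -0.0917, 0.2057]
tcp_rot: [-0.393, 1.57, -0.732]
force: [0.5, -0.7, 0.3]
gripper_width: 0.05
```

```bash
python3 -c "
from plan import *
state(-.208,.12)"
```

```text
t 3.27 tcp [ 0.5518 -0.0917  0.2057] ramp [-0.1181  0.0138  0.2057] F [ 0.51 -0.67  0.33] w 0.05 q [-0.17  0.53  0.44  1.78 -0.28  0.89  0.05]
 turn option 1 [ 1.7986e+02  4.0000e-02 -1.0000e-01]
 turn option -1 [-0.14  0.07  0.03]
 shift tool cm now [ 8.58 -8.98  1.39] world [-0.0166 -0.0894 -0.0857]
 tool axes ramp: y.u 1.0 z.v -1.0
```

{"fn": "send_rows", "kwargs": {"moves": [[[0, 0, 0, 0, -3, 0.5, 5], [0, 0, 0, 0, -3, 0.5, 5], [0, 0, 0, 0, -3, 0.4, 5], [0, 0, 0, 2.5, 0, 0, 5], [0, 0, 0, 2.5, 0, 0, 5], [0, 0, 0, 2.5, 0, 0, 5], [0, 0, 0, 1, 0, 0, 5], [0, 0, 0, 0, 0, 0, 5]]]}}

```text
t: 3.93
tcp_pos: [0.5342, -0.1778, 0.1184]
tcp_rot: [-3.119, 1.566, 2.831]
force: [-0.4, 0.2, -0.5]
gripper_width: 0.05
```

Run:
```python
from plan import *
import cv2
state(-.208,.034)
for n in ["scene","top","wrist"]:
    p=grab_frame(n); f=p["frame"]
    r=spot_point(p,"roller"); print(n,[(np.round(d["at"],1).tolist(),round(d["conf"],2)) for d in r][:5])
    if n!="wrist":
        for d in r[:4]:
            w=ray(p,d["at"],.037)-O; print('   ramp',np.round([w@u,w@v],4))
    if n=="wrist": cv2.imwrite("pics/w1.png",f)
    elif n=="scene": cv2.imwrite("pics/s1.png",cv2.resize(f[60:310,110:430],None,fx=2.4,fy=2.4,interpolation=2))
    else: cv2.imwrite("pics/t1.png",cv2.resize(f[80:280,150:400],None,fx=3,fy=3,interpolation=2))
```

```text
t 3.93 tcp [ 0.5342 -0.1778  0.1184] ramp [-0.2052  0.002   0.1184] F [-0.38  0.21 -0.52] w 0.05 q [ 0.03  0.65  0.37  1.85 -0.35  0.71  0.27]
 turn option 1 [-1.7986e+02 -1.0000e-02 -4.2000e-01]
 turn option -1 [ 0.14 -0.27  0.01]
 shift tool cm now [ 8.44 -0.28  0.24] world [ 0.001  -0.0033 -0.0844]
 tool axes ramp: y.u 1.0 z.v -1.0
scene [([335.6, 177.2], 0.71), ([209.9, 171.5], 0.68), ([250.5, 117.4], 0.63), ([239.0, 81.6], 0.61)]
   ramp [0.0261 0.2585]
   ramp [-0.1524  0.0025]
   ramp [-0.2508  0.1777]
   ramp [-0.3833  0.2174]
top [([345.8, 269.0], 0.8), ([214.2, 232.9], 0.56), ([308.8, 242.0], 0.55)]
   ramp [-0.3871  0.2232]
   ramp [0.0117 0.2497]
   ramp [-0.2608  0.1838]
wrist [([255.2, 145.4], 0.87), ([92.8, 240.0], 0.69), ([74.3, 343.8], 0.59)]
```

View pics/w1.png

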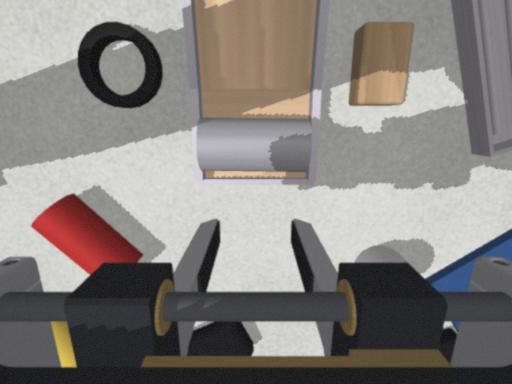

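View pics/s1.png

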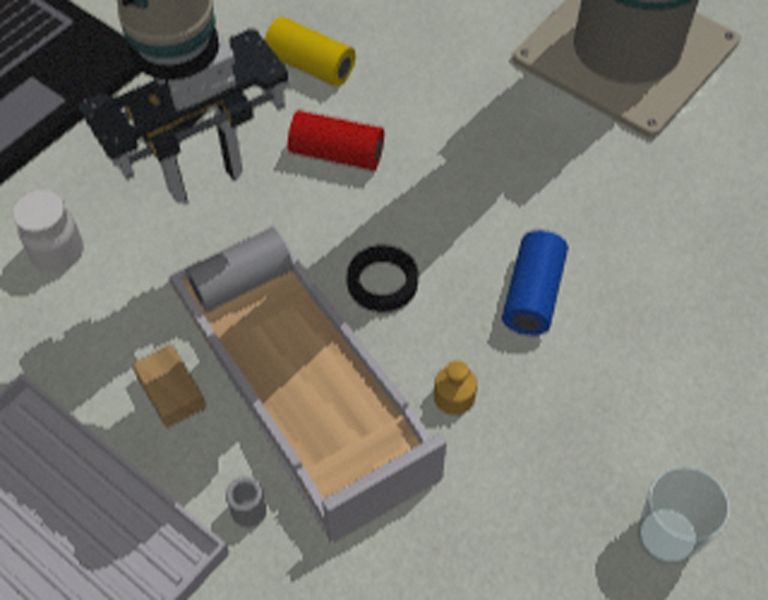

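View pics/t1.png

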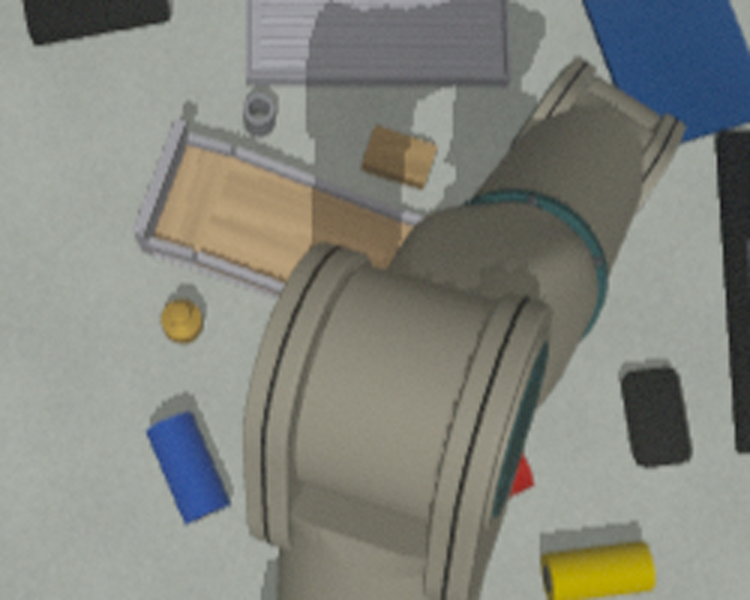

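Run:
```python
from plan import *
s=sense(); R=Ro.from_euler('xyz',s['tcp_rot']).as_matrix(); p=np.array(s['tcp_pos'])
f=grab_frame("wrist"); T=np.array(f["T_tool_cam"])
def wr(uv,z):
    d=R@T[:3,:3]@np.linalg.solve(f["mtx"],[uv[0],uv[1],1]); c=p+R@T[:3,3]
    X=c+d*(z-c[2])/d[2]-O; return np.round([X@u,X@v],4)
print(wr((255,145.4),.037),'lip corners',wr((203,183),.02),wr((312,183),.02), 'axis top',wr((255,145),.05))
```

```text
[-0.1533  0.0003] lip corners [-0.1946  0.0553] [-0.1943 -0.0604] axis top [-0.1517  0.0003]
```

{"fn": "send_rows", "kwargs": {"moves": [[[0, 0, 0, 2, -0.3, 0.2, 5], [0, 0, 0, 2, 0, 0, 5], [0, 0, 0, 2, 0, 0, 5], [0, 0, 0, 1.5, 0, 0, 5], [0, 0, 0, 0.7, 0, 0, 5], [0, 0, 0, 0, 0, 0, 5], [0, 0, 0, 0, 0, 0, 5]]]}}

```text
t: 4.87
tcp_pos: [0.5371, -0.1822, 0.039]
tcp_rot: [-0.083, 1.57, -0.417]
force: [0.1, 0.6, 0.8]
gripper_width: 0.0494
```

Run:
```python
from plan import *
import cv2
state(-.19,.034)
p=grab_frame("scene");f=p["frame"]
cv2.imwrite("pics/s2.png",cv2.resize(f[100:240,140:300],None,fx=4,fy=4,interpolation=2))
cv2.imwrite("pics/w2.png",grab_frame("wrist")["frame"])
```

```text
t 4.87 tcp [ 0.5371 -0.1822  0.039 ] ramp [-0.2084 -0.0022  0.039 ] F [0.09 0.64 0.85] w 0.0494 q [ 0.09  0.77  0.3   1.89 -0.41  0.54  0.33]
 turn option 1 [-1.7986e+02 -0.0000e+00  6.0000e-02]
 turn option -1 [0.14 0.04 0.  ]
 shift tool cm now [ 0.5   1.84 -0.21] world [ 0.004   0.0181 -0.005 ]
 tool axes ramp: y.u 1.0 z.v -1.0
```

View pics/s2.png

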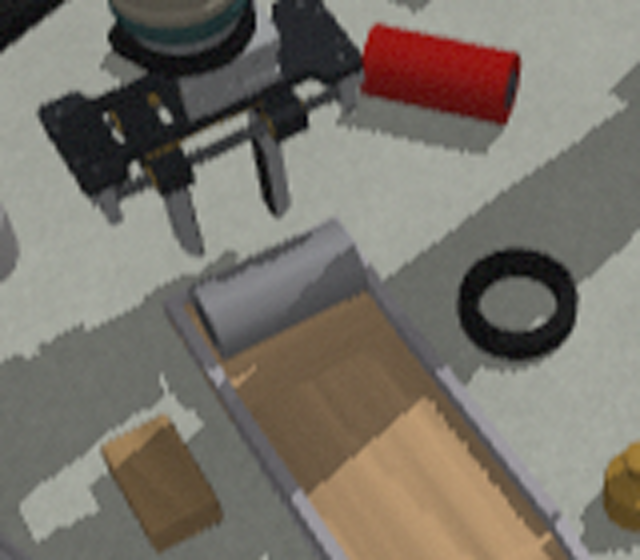

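View pics/w2.png

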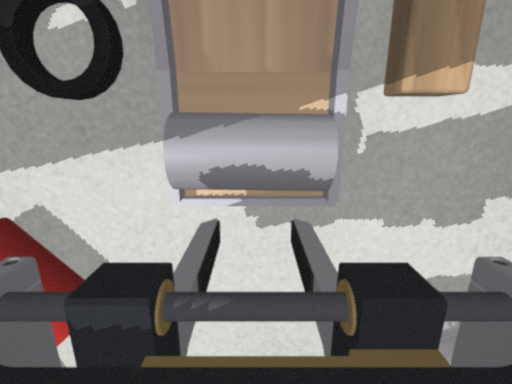

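{"fn": "send_rows", "kwargs": {"moves": [[[0, 0, 0, 0.3, 0.2, -0.1, 5], [0, 0, 0, 0.3, 0.2, -0.1, 5], [0, 0, 0, 0, 0.2, 0, 5], [0, 0, 0, 0, 0.2, 0, 5], [0, 0, 0, 0, 0.2, 0, 5], [0, 0, 0, 0, 0.2, 0, 5], [0, 0, 0, 0, 0.2, 0, 5], [0, 0, 0, 0, 0.2, 0, 5], [0, 0, 0, 0, 0.1, 0, 5], [0, 0, 0, 0, 0, 0, 5]]]}}

```text
t: 5.8
tcp_pos: [0.5405, -0.1649, 0.0324]
tcp_rot: [1.825, 1.571, 1.492]
force: [0.4, -0.1, 0.2]
gripper_width: 0.0502
```

Run:
```python
from plan import *
import cv2
state(-.135,.033)
p=grab_frame("scene");f=p["frame"]
cv2.imwrite("pics/s3.png",cv2.resize(f[100:240,140:300],None,fx=4,fy=4,interpolation=2))
cv2.imwrite("pics/w3.png",grab_frame("wrist")["frame"])
```

```text
t 5.8 tcp [ 0.5405 -0.1649  0.0324] ramp [-0.1909  0.0003  0.0324] F [ 0.39 -0.09  0.17] w 0.0502 q [ 0.06  0.78  0.3   1.9  -0.42  0.53  0.31]
 turn option 1 [-1.7983e+02  1.0000e-02 -0.0000e+00]
 turn option -1 [ 0.17 -0.   -0.01]
 shift tool cm now [-0.06  5.59  0.05] world [0.0187 0.0526 0.0006]
 tool axes ramp: y.u 1.0 z.v -1.0
```

View pics/s3.png

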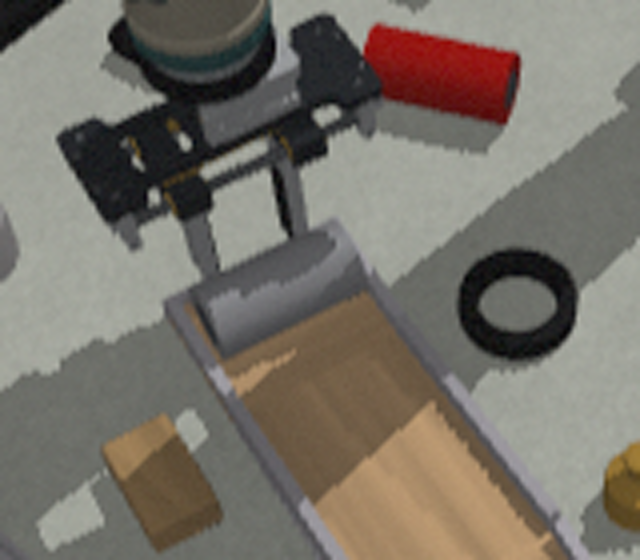

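View pics/w3.png

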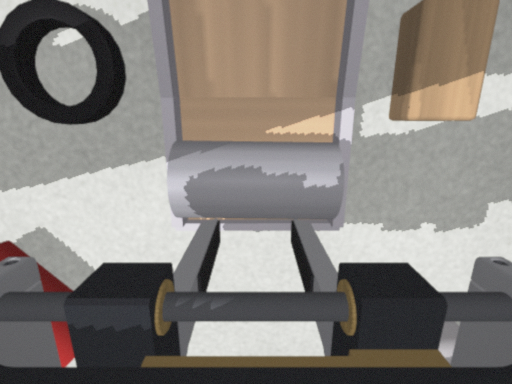

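{"fn": "send_rows", "kwargs": {"moves": [[[0, 0, 0, 0, 0.1, 0, 5], [0, 0, 0, 0, 0.1, 0, 5], [0, 0, 0, 0, 0.1, 0, 5], [0, 0, 0, 0, 0.1, 0, 5], [0, 0, 0, 0, 0.1, 0, 5], [0, 0, 0, 0, 0.12, 0, 5], [0, 0, 0, 0, 0.14, 0, 5], [0, 0, 0, 0, 0.16, 0, 5], [0, 0, 0, 0, 0.18, 0, 5], [0, 0, 0, 0, 0.2, 0, 5]]]}}

```text
t: 6.73
tcp_pos: [0.5447, -0.1528, 0.0325]
tcp_rot: [2.638, 1.571, 2.305]
force: [-0.5, -0.1, 1.0]
gripper_width: 0.0498
```

{"fn": "send_rows", "kwargs": {"moves": [[[0, 0, 0, 0, 0.2, 0, 5], [0, 0, 0, 0, 0.2, 0, 5], [0, 0, 0, 0, 0.2, 0, 5], [0, 0, 0, 0, 0.2, 0, 5], [0, 0, 0, 0, 0.2, 0, 5], [0, 0, 0, 0, 0.2, 0, 5], [0, 0, 0, 0, 0.2, 0, 5], [0, 0, 0, 0, 0.2, 0, 5], [0, 0, 0, 0, 0.2, 0, 5], [0, 0, 0, 0, 0.2, 0, 5]]]}}

```text
t: 7.57
tcp_pos: [0.5513, -0.134, 0.0324]
tcp_rot: [-2.506, 1.571, -2.84]
force: [-0.0, -0.8, 0.1]
gripper_width: 0.05
```

Run:
```python
from plan import *
import cv2
state(-.135,.033)
p=grab_frame("scene");f=p["frame"]
cv2.imwrite("pics/s4.png",cv2.resize(f[100:240,140:300],None,fx=4,fy=4,interpolation=2))
cv2.imwrite("pics/w4.png",grab_frame("wrist")["frame"])
```

```text
t 7.57 tcp [ 0.5513 -0.134   0.0324] ramp [-0.1581  0.0004  0.0324] F [-0.   -0.82  0.14] w 0.05 q [-0.    0.78  0.31  1.89 -0.43  0.53  0.26]
 turn option 1 [-179.86   -0.     -0.  ]
 turn option -1 [ 0.14 -0.    0.  ]
 shift tool cm now [-0.06  2.31  0.05] world [0.008  0.0217 0.0006]
 tool axes ramp: y.u 1.0 z.v -1.0
```

View pics/s4.png

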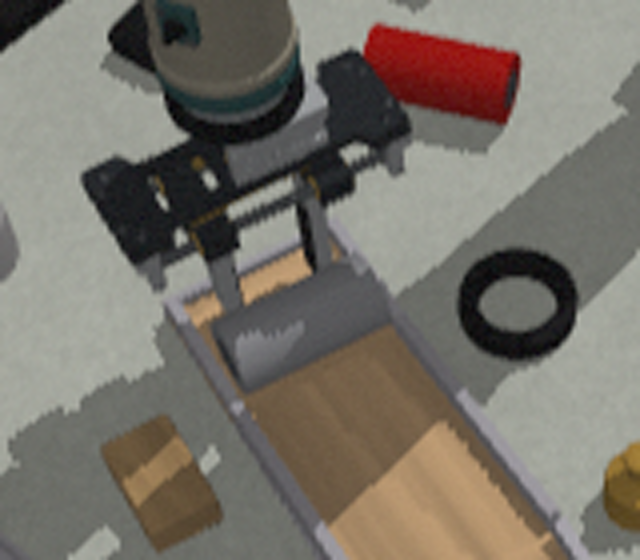

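View pics/w4.png

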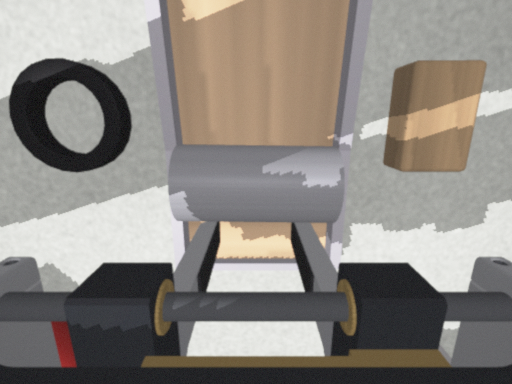

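{"fn": "send_rows", "kwargs": {"moves": [[[0, 0, 0, 0, 0.2, 0, 5], [0, 0, 0, 0, 0.22, 0, 5], [0, 0, 0, 0, 0.24, 0, 5], [0, 0, 0, 0, 0.25, 0, 5], [0, 0, 0, 0, 0.25, 0, 5], [0, 0, 0, 0, 0.25, 0, 5], [0, 0, 0, 0, 0.25, 0, 5], [0, 0, 0, 0, 0.25, 0, 5], [0, 0, 0, -0.04, 0.25, 0, 5], [0, 0, 0, -0.04, 0.25, 0, 5]]]}}

```text
t: 8.5
tcp_pos: [0.5591, -0.1119, 0.0334]
tcp_rot: [-1.198, 1.57, -1.532]
force: [-0.6, -2.9, 2.4]
gripper_width: 0.05
```

{"fn": "send_rows", "kwargs": {"moves": [[[0, 0, 0, -0.04, 0.25, 0, 5], [0, 0, 0, -0.04, 0.25, 0, 5], [0, 0, 0, -0.04, 0.25, 0, 5], [0, 0, 0, -0.04, 0.25, 0, 5], [0, 0, 0, -0.04, 0.25, 0, 5], [0, 0, 0, -0.04, 0.25, 0, 5], [0, 0, 0, -0.04, 0.25, 0, 5], [0, 0, 0, -0.04, 0.25, 0, 5], [0, 0, 0, -0.04, 0.25, 0, 5], [0, 0, 0, -0.04, 0.25, 0, 5]]]}}

```text
t: 9.33
tcp_pos: [0.5673, -0.0875, 0.0373]
tcp_rot: [3.12, 1.571, 2.786]
force: [0.1, -3.2, 1.1]
gripper_width: 0.0498
```

Run:
```python
from plan import *
import cv2
state(.047,.0615)
p=grab_frame("scene");f=p["frame"]
cv2.imwrite("pics/s5.png",cv2.resize(f[100:280,140:320],None,fx=3.3,fy=3.3,interpolation=2))
cv2.imwrite("pics/w5.png",grab_frame("wrist")["frame"])
```

```text
t 9.33 tcp [ 0.5673 -0.0875  0.0373] ramp [-0.109   0.0005  0.0373] F [ 0.09 -3.21  1.1 ] w 0.0498 q [-0.1   0.78  0.32  1.87 -0.44  0.56  0.18]
 turn option 1 [-1.7986e+02  0.0000e+00 -1.0000e-02]
 turn option -1 [ 0.14 -0.   -0.  ]
 shift tool cm now [-2.42 15.6   0.09] world [0.052  0.1471 0.0242]
 tool axes ramp: y.u 1.0 z.v -1.0
```

View pics/s5.png

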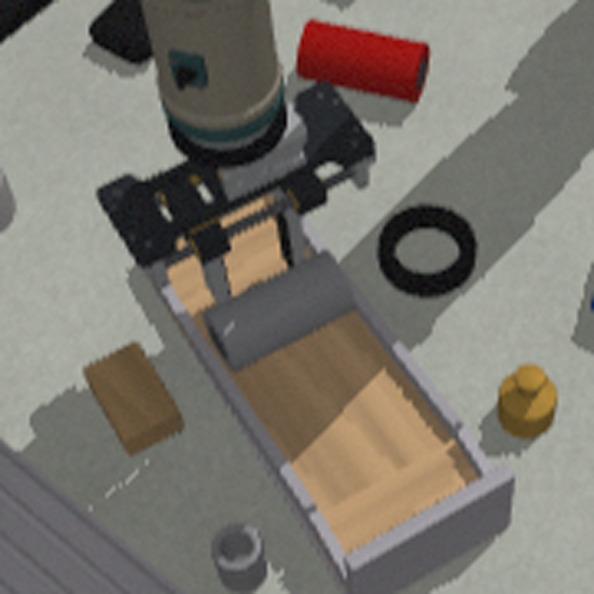

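View pics/w5.png

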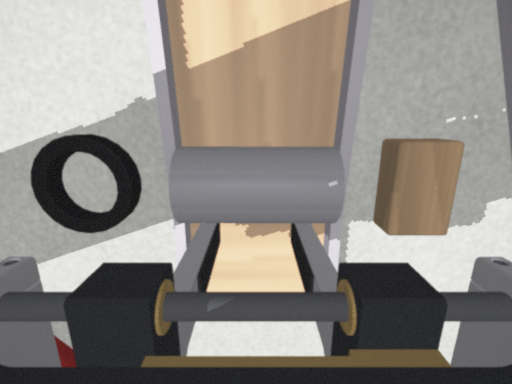

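{"fn": "send_rows", "kwargs": {"moves": [[[0, 0, 0, -0.04, 0.25, 0, 5], [0, 0, 0, -0.04, 0.25, 0, 5], [0, 0, 0, -0.04, 0.25, 0, 5], [0, 0, 0, -0.04, 0.25, 0, 5], [0, 0, 0, -0.04, 0.25, 0, 5], [0, 0, 0, -0.04, 0.25, 0, 5], [0, 0, 0, -0.04, 0.25, 0, 5], [0, 0, 0, -0.04, 0.25, 0, 5], [0, 0, 0, -0.04, 0.25, 0, 5], [0, 0, 0, -0.04, 0.25, 0, 5]]]}}

```text
t: 10.27
tcp_pos: [0.5755, -0.0639, 0.0413]
tcp_rot: [3.048, 1.571, 2.715]
force: [-0.2, -2.5, 1.0]
gripper_width: 0.05
```

{"fn": "send_rows", "kwargs": {"moves": [[[0, 0, 0, -0.04, 0.25, 0, 5], [0, 0, 0, -0.04, 0.25, 0, 5], [0, 0, 0, -0.04, 0.25, 0, 5], [0, 0, 0, -0.04, 0.25, 0, 5], [0, 0, 0, -0.04, 0.25, 0, 5], [0, 0, 0, -0.04, 0.25, 0, 5], [0, 0, 0, -0.04, 0.25, 0, 5], [0, 0, 0, -0.04, 0.25, 0, 5], [0, 0, 0, -0.04, 0.25, 0, 5], [0, 0, 0, -0.04, 0.25, 0, 5]]]}}

```text
t: 11.1
tcp_pos: [0.5837, -0.0403, 0.0453]
tcp_rot: [3.065, 1.571, 2.731]
force: [-0.6, -2.1, 0.4]
gripper_width: 0.0498
```

{"fn": "send_rows", "kwargs": {"moves": [[[0, 0, 0, -0.04, 0.25, 0, 5], [0, 0, 0, -0.04, 0.25, 0, 5], [0, 0, 0, -0.04, 0.25, 0, 5], [0, 0, 0, -0.04, 0.25, 0, 5], [0, 0, 0, -0.04, 0.25, 0, 5], [0, 0, 0, -0.04, 0.25, 0, 5], [0, 0, 0, -0.04, 0.25, 0, 5], [0, 0, 0, -0.04, 0.25, 0, 5], [0, 0, 0, -0.04, 0.25, 0, 5], [0, 0, 0, -0.04, 0.25, 0, 5]]]}}

```text
t: 11.93
tcp_pos: [0.5919, -0.0166, 0.0493]
tcp_rot: [-2.549, 1.571, -2.882]
force: [-0.4, -2.9, 0.6]
gripper_width: 0.0502
```

{"fn": "send_rows", "kwargs": {"moves": [[[0, 0, 0, -0.04, 0.25, 0, 5], [0, 0, 0, -0.04, 0.25, 0, 5], [0, 0, 0, -0.04, 0.25, 0, 5], [0, 0, 0, -0.04, 0.25, 0, 5], [0, 0, 0, -0.04, 0.25, 0, 5], [0, 0, 0, -0.04, 0.25, 0, 5], [0, 0, 0, -0.04, 0.25, 0, 5], [0, 0, 0, -0.04, 0.25, 0, 5], [0, 0, 0, -0.04, 0.25, 0, 5], [0, 0, 0, -0.04, 0.25, 0, 5]]]}}

```text
t: 12.77
tcp_pos: [0.6001, 0.007, 0.0533]
tcp_rot: [-3.045, 1.571, 2.905]
force: [-0.9, -2.3, 1.3]
gripper_width: 0.0498
```

Run:
```python
from plan import *
import cv2
state(.047,.0615)
p=grab_frame("scene");f=p["frame"]
cv2.imwrite("pics/s6.png",cv2.resize(f[120:300,150:330],None,fx=3.3,fy=3.3,interpolation=2))
cv2.imwrite("pics/w6.png",grab_frame("wrist")["frame"])
```

```text
t 12.77 tcp [0.6001 0.007  0.0533] ramp [-0.009   0.0008  0.0533] F [-0.87 -2.28  1.35] w 0.0498 q [-0.28  0.79  0.37  1.79 -0.44  0.64  0.01]
 turn option 1 [-1.7986e+02 -0.0000e+00 -1.0000e-02]
 turn option -1 [ 0.14 -0.01  0.  ]
 shift tool cm now [-0.82  5.6   0.09] world [0.0192 0.0526 0.0082]
 tool axes ramp: y.u 1.0 z.v -1.0
```

View pics/s6.png

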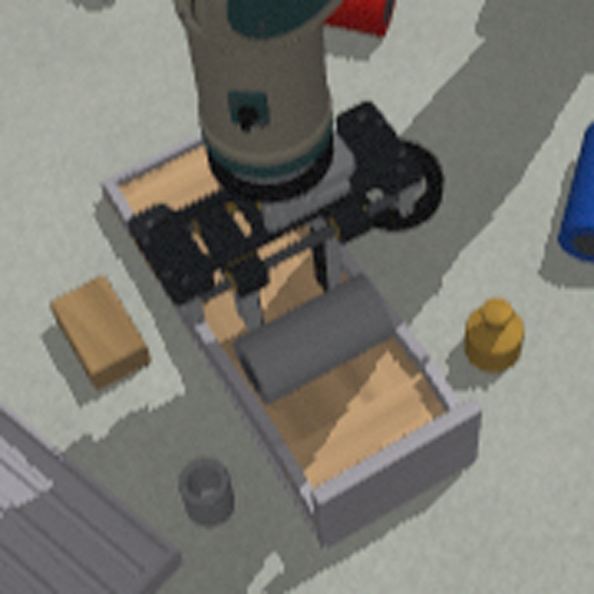

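View pics/w6.png

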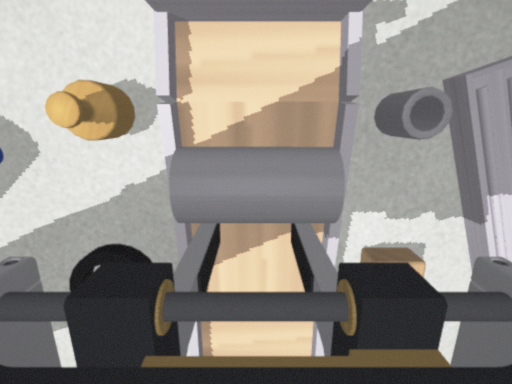

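{"fn": "send_rows", "kwargs": {"moves": [[[0, 0, 0, -0.04, 0.25, 0, 5], [0, 0, 0, -0.04, 0.25, 0, 5], [0, 0, 0, -0.04, 0.25, 0, 5], [0, 0, 0, -0.04, 0.25, 0, 5], [0, 0, 0, -0.04, 0.25, 0, 5], [0, 0, 0, -0.04, 0.25, 0, 5], [0, 0, 0, -0.04, 0.25, 0, 5], [0, 0, 0, -0.04, 0.25, 0, 5], [0, 0, 0, -0.04, 0.25, 0, 5], [0, 0, 0, -0.04, 0.25, 0, 5]]]}}

```text
t: 13.7
tcp_pos: [0.6083, 0.0306, 0.0573]
tcp_rot: [-3.011, 1.571, 2.939]
force: [-0.5, -2.3, 1.2]
gripper_width: 0.05
```

{"fn": "send_rows", "kwargs": {"moves": [[[0, 0, 0, -0.04, 0.25, 0, 5], [0, 0, 0, -0.04, 0.25, 0, 5], [0, 0, 0, -0.04, 0.25, 0, 5], [0, 0, 0, -0.04, 0.25, 0, 5], [0, 0, 0, -0.04, 0.25, 0, 5], [0, 0, 0, -0.04, 0.25, 0, 5], [0, 0, 0, -0.04, 0.23, 0, 5], [0, 0, 0, -0.03, 0.21, 0, 5], [0, 0, 0, -0.03, 0.19, 0, 5], [0, 0, 0, -0.02, 0.17, 0, 5]]]}}

```text
t: 14.53
tcp_pos: [0.6158, 0.0523, 0.0609]
tcp_rot: [2.709, 1.571, 2.376]
force: [-0.9, -1.6, 1.9]
gripper_width: 0.05
```

{"fn": "send_rows", "kwargs": {"moves": [[[0, 0, 0, 0, 0.15, 0, 5], [0, 0, 0, 0, 0.15, 0, 5], [0, 0, 0, 0, 0.15, 0, 5], [0, 0, 0, 0, 0.15, 0, 5], [0, 0, 0, 0, 0.15, 0, 5], [0, 0, 0, 0, 0.15, 0, 5], [0, 0, 0, 0, 0.15, 0, 5], [0, 0, 0, 0, 0.15, 0, 5], [0, 0, 0, 0, 0.15, 0, 5], [0, 0, 0, 0, 0.15, 0, 5]]]}}

```text
t: 15.37
tcp_pos: [0.6207, 0.0665, 0.0608]
tcp_rot: [2.113, 1.571, 1.779]
force: [0.4, -0.3, -0.1]
gripper_width: 0.0498
```

Run:
```python
from plan import *
import cv2
state(.069,.0605)
p=grab_frame("scene");f=p["frame"]
cv2.imwrite("pics/s7.png",cv2.resize(f[120:300,150:330],None,fx=3.3,fy=3.3,interpolation=2))
cv2.imwrite("pics/w7.png",grab_frame("wrist")["frame"])
```

```text
t 15.37 tcp [0.6207 0.0665 0.0608] ramp [0.054  0.001  0.0608] F [ 0.44 -0.32 -0.1 ] w 0.0498 q [-0.39  0.81  0.39  1.72 -0.44  0.71 -0.09]
 turn option 1 [-1.7986e+02  1.0000e-02 -1.0000e-02]
 turn option -1 [ 0.14 -0.   -0.01]
 shift tool cm now [0.03 1.49 0.1 ] world [ 0.0058  0.0138 -0.0003]
 tool axes ramp: y.u 1.0 z.v -1.0
```

View pics/s7.png

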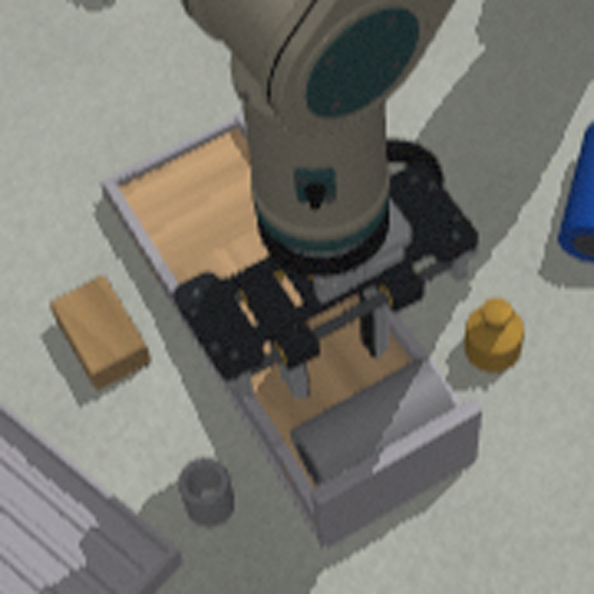

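View pics/w7.png

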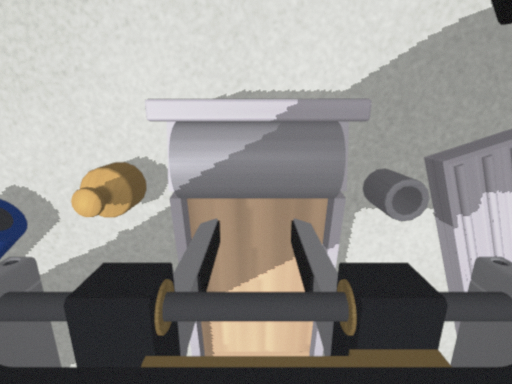

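{"fn": "send_rows", "kwargs": {"moves": [[[0, 0, 0, 0, 0.2, 0, 5], [0, 0, 0, 0, 0.2, 0, 5], [0, 0, 0, 0, 0.2, 0, 5], [0, 0, 0, 0, 0.2, 0, 5], [0, 0, 0, 0, 0.2, 0, 5], [0, 0, 0, 0, 0.1, 0, 5], [0, 0, 0, 0, 0, 0, 5], [0, 0, 0, 0, 0, 0, 5], [0, 0, 0, 0, 0, 0, 5], [0, 0, 0, 0, 0, 0, 5]]]}}

```text
t: 16.3
tcp_pos: [0.6242, 0.0765, 0.0609]
tcp_rot: [-1.948, 1.571, -2.282]
force: [0.1, 0.0, -1.3]
gripper_width: 0.0501
```

Run:
```python
from plan import *
import cv2
state(.03,.2)
R=Ro.from_euler('xyz',sense()['tcp_rot']).as_matrix(); p=np.array(sense()['tcp_pos'])
f=grab_frame("wrist"); T=np.array(f["T_tool_cam"]); cv2.imwrite("pics/w8.png",f["frame"])
for r in spot_point(f,"roller")[:3]:
    d=R@T[:3,:3]@np.linalg.solve(f["mtx"],[*r["at"],1]); c=p+R@T[:3,3]; X=c+d*(.061-c[2])/d[2]-O
    print(np.round(r["at"]),r["conf"],np.round([X@u,X@v],4))
```

```text
t 16.3 tcp [0.6242 0.0765 0.0609] ramp [0.0646 0.0009 0.0609] F [ 0.12  0.01 -1.31] w 0.0501 q [-0.4   0.81  0.4   1.7  -0.44  0.72 -0.11]
 turn option 1 [-1.7988e+02 -1.0000e-02 -0.0000e+00]
 turn option -1 [ 0.12 -0.    0.01]
 shift tool cm now [-13.91  -3.46   0.08] world [-0.0105 -0.0329  0.1391]
 tool axes ramp: y.u 1.0 z.v -1.0
[255. 173.] 0.82 [0.1062 0.0023]
```

View pics/w8.png

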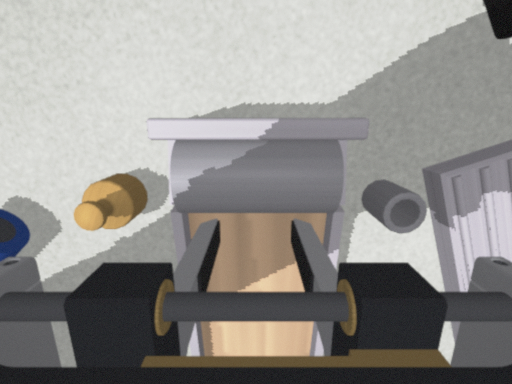

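Roller seated (x ≈ 0.106 vs 0.105, against the stop, rows 140–210 in the picture), no contact force. Backing off slowly and raising the hand.

{"fn": "send_rows", "kwargs": {"moves": [[[0, 0, 0, 0, -0.5, 0, 5], [0, 0, 0, 0, -0.8, 0, 5], [0, 0, 0, -0.5, -0.8, 0, 5], [0, 0, 0, -1.5, -0.5, 0, 5], [0, 0, 0, -2.5, 0, 0, 5], [0, 0, 0, -2.5, 0, 0, 5], [0, 0, 0, -2.5, 0, 0, 5], [0, 0, 0, -2.5, 0, 0, 5], [0, 0, 0, -1.5, 0, 0, 5], [0, 0, 0, -0.5, 0, 0, 5]]]}}

```text
t: 17.23
tcp_pos: [0.6175, 0.0509, 0.2053]
tcp_rot: [0.419, 1.565, 0.084]
force: [0.1, -0.2, 0.8]
gripper_width: 0.0501
```

{"fn": "send_rows", "kwargs": {"moves": [[[0, 0, 0, -1, -3, 0, 5], [0, 0, 0, -1, -3, 0, 5], [0, 0, 0, -1, -3, 0, 5], [0, 0, 0, 0, -2, 0, 5], [0, 0, 0, 0, -1, 0, 5], [0, 0, 0, 0, 0, 0, 5], [0, 0, 0, 0, 0, 0, 5], [0, 0, 0, 0, 0, 0, 5], [0, 0, 0, 0, 0, 0, 5], [0, 0, 0, 0, 0, 0, 5]]]}}

```text
t: 18.07
tcp_pos: [0.5767, -0.0596, 0.2304]
tcp_rot: [2.831, 1.57, 2.499]
force: [0.1, 0.5, 0.3]
gripper_width: 0.05
```

Run:
```python
from plan import *
import cv2
state(.03,.2)
p=grab_frame("scene");f=p["frame"]
cv2.imwrite("pics/s9.png",cv2.resize(f[60:310,110:430],None,fx=2.4,fy=2.4,interpolation=2))
for r in spot_point(p,"roller")[:4]:
    w=ray(p,r["at"],.061)-O; print(np.round(r["at"]),round(r["conf"],2),np.round([w@u,w@v],4))
```

```text
t 18.07 tcp [ 0.5767 -0.0596  0.2304] ramp [-0.0796  0.0009  0.2304] F [0.05 0.46 0.35] w 0.05 q [-0.27  0.54  0.51  1.7  -0.31  0.98  0.02]
 turn option 1 [-1.7972e+02  2.0000e-02 -7.0000e-02]
 turn option -1 [ 0.28 -0.05 -0.01]
 shift tool cm now [ 3.04 10.96  0.14] world [ 0.037   0.1032 -0.0304]
 tool axes ramp: y.u 1.0 z.v -1.0
[336. 177.] 0.84 [0.0379 0.2465]
[261. 246.] 0.8 [ 0.0981 -0.0005]
[251. 117.] 0.66 [-0.2329  0.1698]
[239.  86.] 0.58 [-0.3485  0.1993]
```

View pics/s9.png

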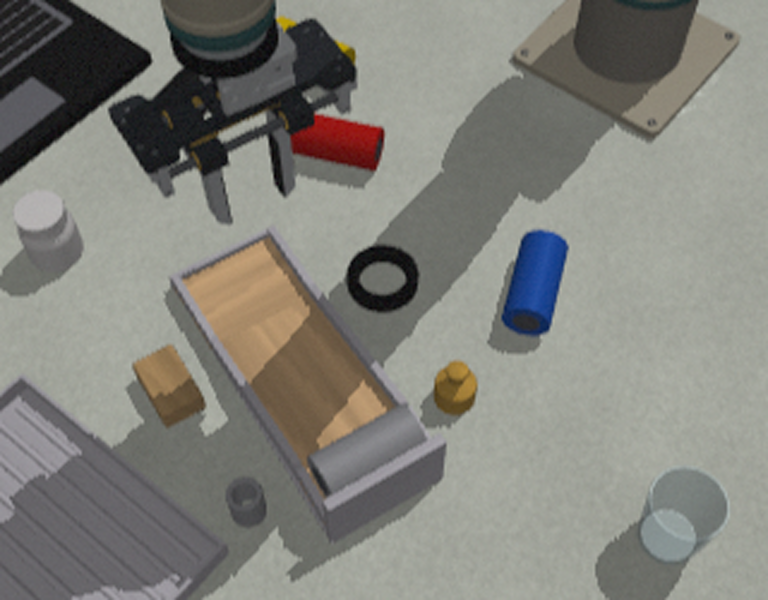

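```bash
python3 -c "
from bench import *
print(hand_in())"
```

```text
the job is handed in; nothing more can be done
None
```

The steel roller is in the dip against the end stop and stays there by itself. I handed the job in at about 18 s with the hand raised clear.

I set two fingertips, 50 mm apart, behind the roller and pushed it at about 30 mm/s. I slowed to about 18 mm/s over the crest, then followed with the fingers until it was seated. The contact force read about 3 N on the slope and fell to about zero once the roller was seated.

**Last checks:**
- **Wrist camera:** the roller's centre was at x = 0.106 m in the plane's frame; seated is 0.105 m.
- **Scene camera:** the network put it at 0.098 m after I withdrew. That is about 7 mm short, but the roller is partly hidden behind the stop there. The picture shows it lying straight against the stop.
- **Other things:** in the final scene picture, the things in view look to be where they were, judged by eye. The mouse is outside that view or hidden by the gripper, and the yellow roller is partly hidden.

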